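Close a tin lane guide to its gauge mark with the knurled wheel

ROBOT

A 7-joint arm with a two-finger parallel gripper is mounted at the origin on the work surface; the furniture and walls round the work are solid. World frame = base frame: x ahead of the robot, y to its left, z up, the work surface at z = 0. Lengths are in m, angles in rad, forces in N, time in s.
With the tool pointing down it reaches from about 0.4 to 0.9 m from the base axis. Payload 5.6 kg.
Tool frame: the origin (TCP) lies at the very end of the fingers, on their centre line; the grasp point (between the pads) lies 19 mm behind it; x points along the fingers, y is the direction in which the jaws open and shut, and the axes are right-handed (so a half turn about x gives the same grasp; the last joint's range is limited). The gripper opens to 92 mm and grips with 3 to 60 N. Pads are 20 mm wide; open, the fingers measure 128 mm over their backs; the gripper's body (75 mm by 189 mm) begins 69 mm behind the grasp point.
Start: joints at [-0.043, 0.468, -0.012, 1.603, 0.006, 1.071, -0.056], TCP at [0.65, -0, 0.215] pointing down, gripper open.
Joint ranges: [-2.53, 2.53], [-0.31, 2.02], [-1.57, 1.55], [0.28, 2.44], [-1.29, 4.43], [0.15, 1.84], [-2.92, 2.92]. Speed limits (rad/s): [2.57, 2.57, 3.14, 3.14, 3.14, 3.14, 3.14].

INTERFACE

Orientations are given as a unit quaternion [x, y, z, w].
In Python, from workcell import arm gives the robot as it stands.
- The arm moves only by the tool arm_command, never from a script. Its argument "rows" is a list of rows, each an object with "slide": the shift along the tool's x, y, z in m, a list of three; "twist": the turn, a rotation vector about the tool's x, y, z in degrees, a list of three. A call has 1 to 10 rows; each row shifts and turns the commanded pose from where the row before left it, along the tool's axes as they then stand; what a row does not reach is not made up. A row lasts 1/12 s, in which the tool goes at most 41.7 mm and 7.16 degrees, less where a joint would pass 70% of its speed; a pose out of reach is approached as far as the arm can. A call with a gripper value outside its range is refused whole. "fingers" is the finger opening in m, from 0 to 0.0919, set as the call begins (left out, the last holds). The fingers move at their own pace and stop on an object; the grip force is fixed at half the most. Time passes only in rows, so rows that do not move let the fingers close. It gives the time, the measured TCP pose, the force and the opening at its end, in the units of the state.
- arm.observe(): the state, without advancing time (a new reading comes with each control period).
- arm.snapshot(name): name is "scene" or "side" or "wrist"; returns the picture (400x640x3 uint8, red, green, blue); there is no depth.
- arm.camera_params(name): a dict with "vertical_fov" (degrees; the focal length in pixels is half the picture's height over the tangent of half this angle, whatever the lens; pixels are square), "cx", "cy" (the principal point, pixels), "rvec" (rotation vector, rad) and "tvec" (3), from world to camera coordinates, as OpenCV has them. Camera axes: x right, y down, z forward; pixel columns grow to the right and rows downward; lengths in m; the calibration is good to about 2 mm. A picture is of the moment at which its call begins: read the wrist's pose just before it. camera_params takes no time and is no camera call; for the wrist camera it gives the pose at the moment of the call.
- arm.finish_job(): hands the job in, once; it reports no verdict.
The state is a dict: "time": time; "q": joint angles; "dq": joint speeds; "joint_efforts": joint torques, N m; "ee_pos": TCP position; "orientation": TCP orientation; "ft_force": force on the tool from outside, world axes, zero at the start; "ft_torque": the same for the moment, N m; "grip_width": finger opening in m.
Only numpy, scipy, OpenCV 4.12 (cv2) and the standard library are available. Lean on these libraries where they do the work, as an engineer would, in place of code of your own. Each camera call takes 0.05 s, during which the arm holds its last target.

TASK

Set the tin lane guide for the next tin size: lay a fingertip on top of its knurled adjuster wheel and roll the wheel under the finger, stroke after stroke, until the sliding fence has closed the gap so far that its pointer lines up with the gauge marker on the front rail. Move the fence only by the wheel, do not touch the gauge marker, leave the loose tins, jar and spoon where they stand, pick nothing up, and finish with the hand clear.

Things in the scene. Friction and masses are not known exactly. Their poses are not given: they have to be found in the camera images.
- guide: Tin lane guide, fixed to the table, turned up to 0.35 rad: aluminium base plate 160 (x) x 284 (y) x 12 mm; knurled wheel at its right end (-y), fixed steel fence 46 mm high at the left end (+y), sliding fence between, low scale rail along the edge near the robot (-x). Origin at table height, mid-length; x points away from the robot, y left along the fence's travel, z up.
- wheel_top (a point): Topmost point of the wheel's rim, 76 mm above the table, at guide x = 0, y = -102 mm; it does not turn with the wheel. The grey bearing block that carries wheel and sliding fence is sprung: pressed from above it sinks, 1.5 N at first, then 1.5 N per mm, to a stop 4 mm down; a fingertip 2 to 3.5 mm below the rest height grips well. The block's cheeks are 17 mm lower, 48 mm over their outsides.
- wheel: Knurled steel wheel, 60 mm diameter, 24 mm wide; origin on its axle, which lies along guide y. Turns with about 1 N at the rim and stays where left. Rolling its top away from the robot (guide +x) drives the sliding fence left (+y) and closes the gap, 6 mm per rad: 1 mm of fence per 5 mm of rim. Rolling it back opens the gap.
- fence: Sliding steel fence, 112 mm (x) x 10 mm (y), its top 59 mm above the table, on two rods and a threaded spindle from the wheel's block; it sinks with the block. Origin in its mid-plane at the base plate's top; starts at guide y = 0, can travel 40 mm to +y. The gap to the fixed fence is 115 mm at the start.
- pointer (a point): Tip of the fence's pointer, a dark blade 3 mm wide along the guide's x at the fence's end near the robot, 33 mm above the table.
- marker: Gauge marker: a small steel saddle 19 x 20 mm on the scale rail with one upright dark blade 3 mm wide along x on top; axes as the guide's. Already set, 14 to 36 mm to the +y side of the pointer's start; it slides on its rail with 3 N if pushed.
- gauge_mark (a point): End of the marker's blade that faces the pointer, 33 mm above the table (blade tops at 37 mm); it is 2 mm nearer the robot than the pointer's tip, and the two are in line when their guide y is equal.
- tin_in_lane: Loose closed gold tin, 66 mm diameter, 22 mm high, standing in the lane against the fixed fence; origin under its centre. The fence at the mark does not reach it.
- tin_behind: Loose closed gold tin, 66 mm diameter, 22 mm high, on the table behind the guide; origin under its centre.
- tin_left: Loose closed gold tin, 66 mm diameter, 22 mm high, on the table to the left of the guide; origin under its centre.
- jar: Loose jar with an orange screw lid, 69 mm diameter, 75 mm high, behind the guide; origin under its centre.
- spoon: Loose metal spoon, 165 mm long, lying on the table in front of the guide; origin under its centre.

How it is judged:
By the outcome, as a careful person would: the job done as asked, in the order asked, and still so for the second after the job is handed in, with the robot touching nothing.
It also fails if it takes over 58 s, if anything falls off the work surface, if the arm or the gripper's body presses on something with over 40 N, if the wrist force passes 120 N, or if a joint passes its speed limit or range.

## Working session

There is one attempt and no reset: what is moved stays moved. The work goes in short steps, Python scripts to look and compute and a tool call to move; the robot and the scene stay as the last step left them, time stands still between calls to the robot, and variables do not carry over. Pictures are saved under pics/ and viewed, and the job is handed in when it is done.

Besides the shell and the picture viewer there is one more tool, called as a command line: name --argument value ..., lists and objects as JSON in quotes. arm_command: Moves the arm, as the interface text tells. Its arguments: {"type":"object","properties":{"rows":{"type":"array"},"fingers":{"type":"number"}},"required":["rows"]}

```bash
mkdir -p pics; ls
python3 - <<'E'
from workcell import arm
import cv2
s=arm.observe();print(s)
for n in ("scene","side","wrist"):
    p=arm.camera_params(n);print(n,p)
    im=arm.snapshot(n);cv2.imwrite(f"pics/{n}0.png",im[:,:,::-1])
E
```

```text
pics
{'time': 0.0, 'q': array([-0.04300671,  0.46838673, -0.01162016,  1.60362802,  0.00599346,
        1.07136547, -0.05628793]), 'dq': array([-0.00068054, -0.00049183,  0.00128795, -0.00263027, -0.00171106,
       -0.00096737,  0.00192779]), 'joint_efforts': array([-3.39112758e-04, -5.20573139e+01, -1.31628491e-02, -2.43752271e+01,
       -5.67366311e-02,  1.73054746e-02,  1.50106093e-04]), 'ee_pos': array([ 6.49420402e-01, -5.31679836e-05,  2.13632323e-01]), 'orientation': array([-0.49954337, -0.50040169,  0.50047266, -0.49958152]), 'ft_force': array([-0.150281  ,  0.44604977, -0.15318537]), 'ft_torque': array([ 0.01119617,  0.04504503, -0.03297686]), 'grip_width': 0.09214194372303326}
scene {'vertical_fov': 57.725623949308115, 'cx': 321.6675370818959, 'cy': 202.5702930920852, 'rvec': array([ 2.09104738, -0.42489233,  0.27295376]), 'tvec': array([-0.52269764,  0.15607378,  0.71511847])}
side {'vertical_fov': 49.48806996374822, 'cx': 323.18953127281696, 'cy': 200.4066017457048, 'rvec': array([ 1.90195081, -0.53940509,  0.36279037]), 'tvec': array([-0.49546528,  0.1674399 ,  0.71848867])}
wrist {'vertical_fov': 66.48267211499508, 'cx': 320.8507258634791, 'cy': 201.93375476209388, 'rvec': array([-2.84432805e+00,  1.29418111e-04,  2.21629672e-03]), 'tvec': array([-0.64887592, -0.03329846,  0.39220569])}
```

View pics/scene0.png

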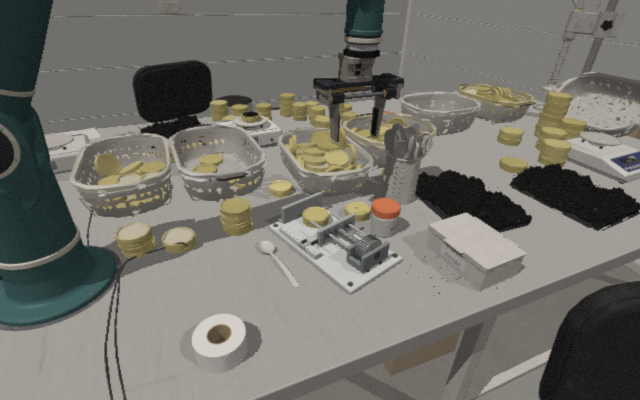

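View pics/side0.png

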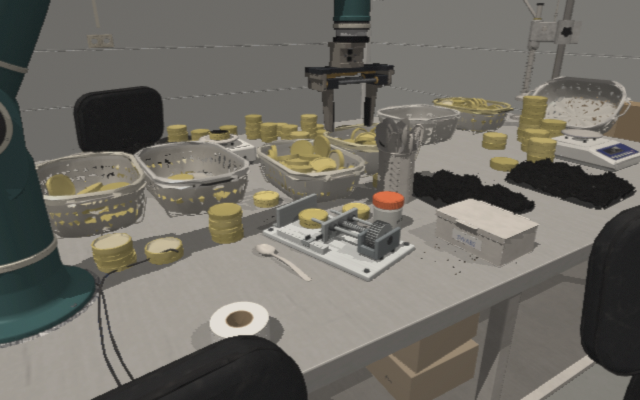

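View pics/wrist0.png

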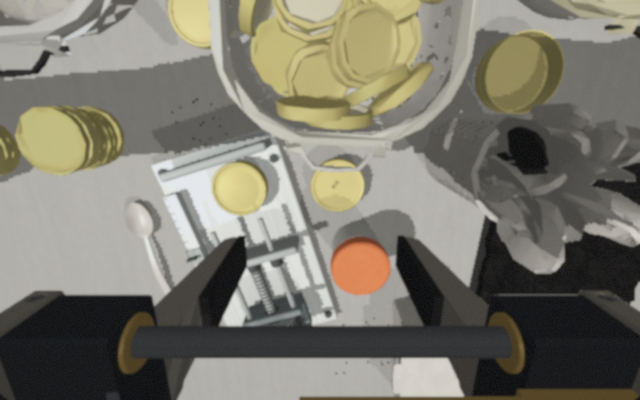

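Scene and side views show the guide between the spoon and the jar. The wrist view shows the plate's left-end corners near (153,163) and (280,140), with the wheel hidden by the gripper. I'll zoom in and cast rays.

```bash
cat > h.py <<'E'
import numpy as np,cv2
from scipy.spatial.transform import Rotation as R
def K(p):
    f=200/np.tan(np.radians(p['vertical_fov'])/2)
    return np.array([[f,0,p['cx']],[0,f,p['cy']],[0,0,1]])
def ray(p,uv):
    M=cv2.Rodrigues(np.array(p['rvec']))[0];t=np.array(p['tvec'])
    d=M.T@np.linalg.inv(K(p))@np.array([uv[0],uv[1],1.]);return -M.T@t,d/np.linalg.norm(d)
def onz(p,uv,z):
    c,d=ray(p,uv);return c+d*(z-c[2])/d[2]
def proj(p,X):
    return cv2.projectPoints(np.array(X,float).reshape(-1,3),np.array(p['rvec']),np.array(p['tvec']),K(p),None)[0].reshape(-1,2)
def tri(l):
    A=0;b=0
    for p,uv in l:
        c,d=ray(p,uv);P=np.eye(3)-np.outer(d,d);A=A+P;b=b+P@c
    return np.linalg.solve(A,b)
E
python3 - <<'E'
import cv2
from h import *
from workcell import arm
for n,b in (("scene",(250,180,420,300)),("side",(250,180,430,280)),("wrist",(120,120,400,330))):
    im=cv2.imread(f"pics/{n}0.png")[b[1]:b[3],b[0]:b[2]]
    k=800/im.shape[1];k=min(k,600/im.shape[0])
    cv2.imwrite(f"pics/{n}0z.png",cv2.resize(im,None,fx=k,fy=k,interpolation=cv2.INTER_CUBIC));print(n,k)
s=arm.observe()
print(R.from_quat(s['orientation']).as_matrix().round(3))
p=arm.camera_params("wrist")
for uv in [(152,163),(280,140),(338,318)]: print(onz(p,uv,.012))
q=arm.camera_params("scene")
# utensil holder in scene: top ~(402,130) ; base ~(402,203)
print(onz(q,(402,203),0))
b=onz(q,(402,203),0)
for z in(.1,.15,.2,.25): print(z,proj(q,b+[0,0,z]))
E
```

```text
scene 4.705882352941177
side 4.444444444444445
wrist 2.857142857142857
[[-0.001  1.    -0.   ]
 [-0.    -0.    -1.   ]
 [-1.    -0.001  0.   ]]
[0.44175599 0.0188855  0.012     ]
[0.60001012 0.04665538 0.012     ]
[ 0.67369993 -0.20620244  0.012     ]
[ 0.81381903 -0.00141257  0.        ]
0.1 [[407.40256436 170.54501617]]
0.15 [[410.33303415 152.94071877]]
0.2 [[413.43408336 134.3116946 ]]
0.25 [[416.72105232 114.56578923]]
```

View pics/scene0z.png

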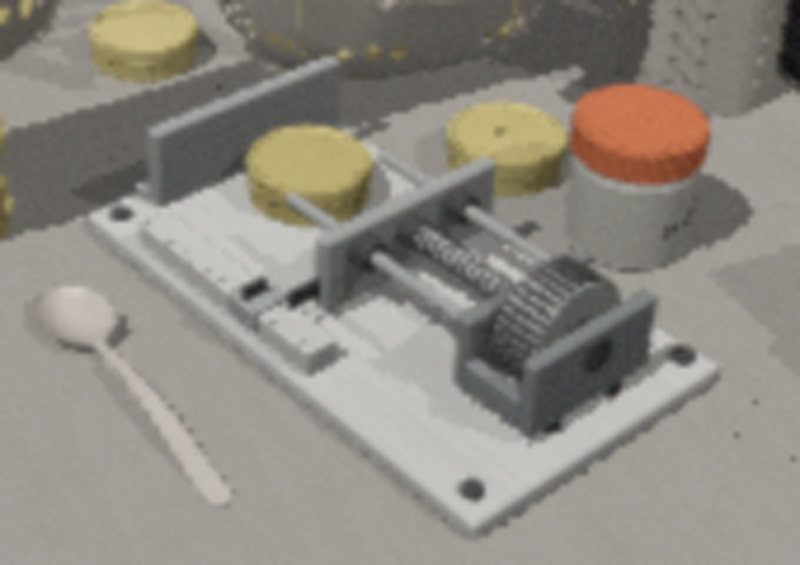

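View pics/side0z.png

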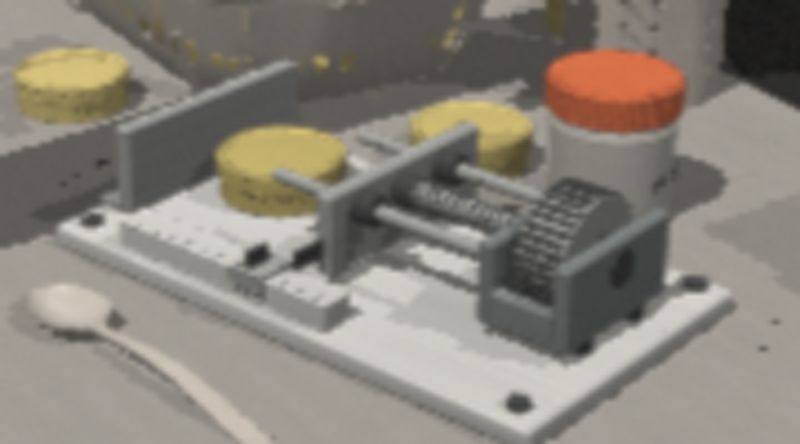

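View pics/wrist0z.png

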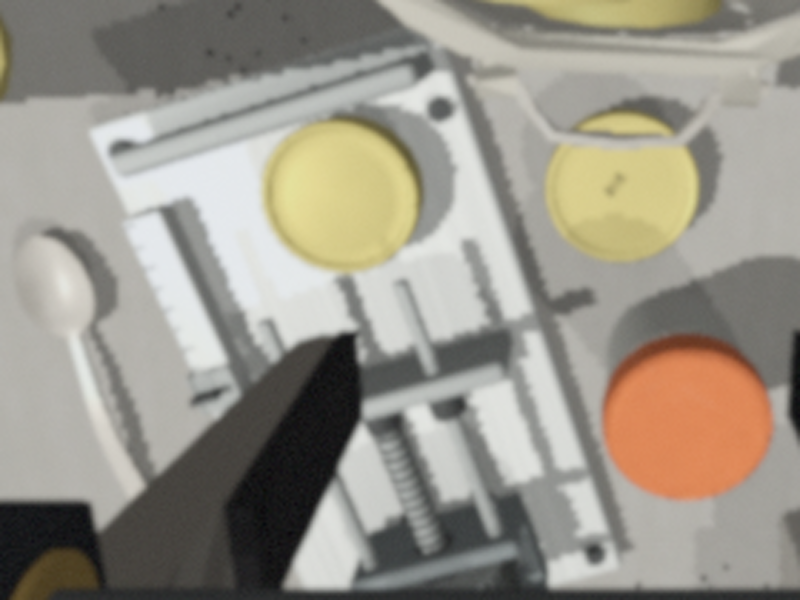

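Run:
```python
from h import *
from workcell import arm
from scipy.optimize import least_squares
P={n:arm.camera_params(n) for n in("scene","side","wrist")}
obs=[("scene",(90,215),4.706,(250,180),(-80,142)),("scene",(718,370),4.706,(250,180),(80,-142)),("scene",(475,530),4.706,(250,180),(-80,-142)),
("side",(58,230),4.444,(250,180),(-80,142)),("side",(733,297),4.444,(250,180),(80,-142)),("side",(525,435),4.444,(250,180),(-80,-142)),
("wrist",(90,130),2.857,(120,120),(-80,142)),("wrist",(440,70),2.857,(120,120),(80,142)),("wrist",(620,567),2.857,(120,120),(80,-142))]
def g2w(x,g):
    c,s=np.cos(x[2]),np.sin(x[2]);return np.array([x[0]+c*g[0]-s*g[1],x[1]+s*g[0]+c*g[1],g[2]])
U=[np.array(o[1])/o[2]+o[3] for o in obs]
def f(x):
    return np.concatenate([proj(P[o[0]],g2w(x,(o[4][0]/1e3,o[4][1]/1e3,.012)))[0]-u for o,u in zip(obs,U)])
r=least_squares(f,[.57,-.1,.3]);print(r.x);print(f(r.x).reshape(-1,2).round(1))
x=r.x
for n,g in dict(wheel=(0,-.102,.076),pointer0=(-.06,0,.033)).items(): print(n,g2w(x,g),[proj(P[k],g2w(x,g)).round(1) for k in P])
s=arm.observe();print(s['ee_pos'])
```

```text
[ 0.55434745 -0.10328017  0.27245298]
[[  0.4   0.2]
 [  2.2   2. ]
 [ -0.5   1.9]
 [  0.8  -1.1]
 [  2.8   0.5]
 [  1.2   1.7]
 [ -0.8   3.1]
 [ -0.  -11.6]
 [ -2.    6.7]]
wheel [ 0.58179512 -0.20151776  0.076     ] [array([[368. , 241.8]]), array([[379.4, 225.2]]), array([[266.5, 348.7]])]
pointer0 [ 0.49656063 -0.11942585  0.033     ] [array([[312.6, 244.9]]), array([[318. , 239.5]]), array([[203.1, 271.9]])]
[ 6.49566401e-01 -5.97765257e-05  2.13860939e-01]
```

arm_command --rows '[{"slide": [0, -0.005, 0.037], "twist": [0, 0, 0]}, {"slide": [0, -0.005, 0.037], "twist": [0, 0, 0]}, {"slide": [0, -0.005, 0.037], "twist": [0, 0, 0]}, {"slide": [0, -0.005, 0.037], "twist": [0, 0, 0]}, {"slide": [0, -0.005, 0.037], "twist": [0, 0, 0]}, {"slide": [0, -0.005, 0.037], "twist": [-5.2, 0, 0]}, {"slide": [0, -0.005, 0.037], "twist": [-5.2, 0, 0]}, {"slide": [0, -0.005, 0.037], "twist": [-5.2, 0, 0]}, {"slide": [0, 0, 0], "twist": [0, 0, 0]}, {"slide": [0, 0, 0], "twist": [0, 0, 0]}]' --fingers 0

```text
time: 0.98
ee_pos: [0.6187, -0.3001, 0.2138]
orientation: [0.429, 0.562, -0.43, 0.562]
ft_force: [-0.1, 0.9, 0.7]
grip_width: 0.0273
```

Run:
```python
from workcell import arm
import cv2,pickle
s=arm.observe();p=arm.camera_params("wrist");im=arm.snapshot("wrist")
print(s['time'],s['ee_pos'],s['grip_width'],s['dq'].round(3),s['ft_force'])
pickle.dump((s,p),open('w1.pkl','wb'))
cv2.imwrite("pics/w1.png",im[:,:,::-1]);cv2.imwrite("pics/w1z.png",cv2.resize(im[:,:,::-1],(800,500),interpolation=cv2.INTER_CUBIC))
```

```text
0.9833 [ 0.6186953  -0.30012479  0.21377629] 0.0272753560914169 [-0.054 -0.014 -0.048  0.023 -0.018  0.    -0.018] [-0.06819665  0.89127984  0.74538531]
```

View pics/w1z.png

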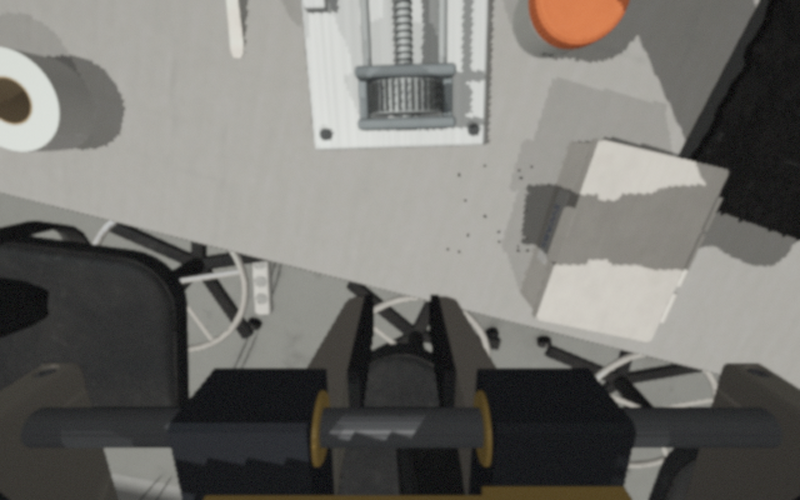

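The guide is nearly aligned with the picture; the wheel is at zoom (405,96). I'll back up a bit so the whole guide is in view.

arm_command --rows '[{"slide": [-0.025, 0, -0.02], "twist": [0, 0, 0]}, {"slide": [-0.025, 0, -0.02], "twist": [0, 0, 0]}, {"slide": [-0.025, 0, -0.02], "twist": [0, 0, 0]}, {"slide": [-0.01, 0, -0.02], "twist": [0, 0, 0]}, {"slide": [0, 0, 0], "twist": [0, 0, 0]}, {"slide": [0, 0, 0], "twist": [0, 0, 0]}, {"slide": [0, 0, 0], "twist": [0, 0, 0]}]'

```text
time: 1.62
ee_pos: [0.5984, -0.2189, 0.2989]
orientation: [0.427, 0.564, -0.427, 0.563]
ft_force: [-1.1, -0.8, -0.6]
grip_width: 0.0006
```

Run:
```python
from workcell import arm
import cv2,pickle
s=arm.observe();p=arm.camera_params("wrist");im=arm.snapshot("wrist")
print(s['time'],s['ee_pos'],s['grip_width'],s['dq'].round(3),s['ft_force'])
pickle.dump((s,p),open('w2.pkl','wb'))
cv2.imwrite("pics/w2.png",im[:,:,::-1]);cv2.imwrite("pics/w2z.png",cv2.resize(im[0:240,160:480,::-1],(800,600),interpolation=cv2.INTER_CUBIC))
```

```text
1.6167 [ 0.59843933 -0.21886712  0.29893587] 0.0006294019197208233 [ 0.019  0.02   0.016 -0.001 -0.     0.002  0.   ] [-1.05994571 -0.83388483 -0.60795985]
```

View pics/w2z.png

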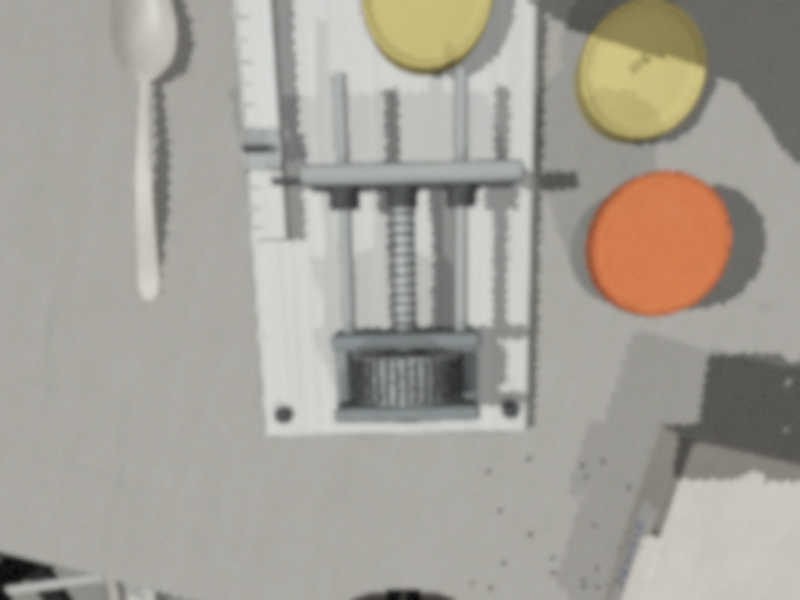

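```bash
cat > fit.py <<'E'
from h import *
import pickle
from workcell import arm
from scipy.optimize import least_squares
P={n:arm.camera_params(n) for n in("scene","side")};P["w"]=pickle.load(open('w2.pkl','rb'))[1]
z=(2.5,(160,0))
obs=[("scene",(90,215),4.706,(250,180),(-80,142,12)),("scene",(718,370),4.706,(250,180),(80,-142,12)),("scene",(475,530),4.706,(250,180),(-80,-142,12)),
("side",(58,230),4.444,(250,180),(-80,142,12)),("side",(733,297),4.444,(250,180),(80,-142,12)),("side",(525,435),4.444,(250,180),(-80,-142,12)),
("w",(267,436),*z,(-80,-142,12)),("w",(526,431),*z,(80,-142,12)),("w",(301,177),*z,(-56,0,59)),("w",(523,171),*z,(56,0,59)),
("w",(335,418),*z,(None,)),]
def g2w(x,g):
    c,s=np.cos(x[2]),np.sin(x[2]);return np.array([x[0]+c*g[0]-s*g[1],x[1]+s*g[0]+c*g[1],g[2]])
def w2g(x,w):
    c,s=np.cos(x[2]),np.sin(x[2]);d=np.array(w)-[x[0],x[1],0];return np.array([c*d[0]+s*d[1],-s*d[0]+c*d[1],d[2]])
obs=[o for o in obs if o[4][0] is not None]
U=[np.array(o[1])/o[2]+o[3] for o in obs]
def fit(idx):
    f=lambda x:np.concatenate([proj(P[obs[i][0]],g2w(x,np.array(obs[i][4])/1e3))[0]-U[i] for i in idx])
    r=least_squares(f,[.57,-.1,.3]);return r.x,f(r.x).reshape(-1,2).round(1)
E
python3 - <<'E'
from fit import *
for idx in (range(6),range(6,10),range(10)):
    x,r=fit(idx);print(x,r.tolist());print('wheel',g2w(x,(0,-.102,.076)))
p=P['w']
W=lambda u,v,h:w2g(x,onz(p,(u/2.5+160,v/2.5),h))*1e3
for n,a in dict(cheekFL=(336,412,.059),cheekFR=(479,409,.059),cheekBL=(333,342,.059),cheekBR=(479,340,.059),mark=(258,148,.037),ptr=(288,181,.033),wheel=(407,380,.076)).items(): print(n,W(*a).round(1))
E
```

```text
[ 0.55357299 -0.09865991  0.28708725] [[-0.9, -0.3], [0.8, 0.1], [-0.8, 0.3], [-0.8, -1.4], [1.0, -0.9], [0.4, 0.3]]
wheel [ 0.5824553  -0.19648533  0.076     ]
[ 0.56556638 -0.09349594  0.25355836] [[1.5, -1.4], [2.9, 2.6], [-2.5, -2.5], [-1.0, 1.8]]
wheel [ 0.59115309 -0.19223459  0.076     ]
[ 0.56180316 -0.09406357  0.26984398] [[2.4, -2.6], [2.6, -1.3], [0.5, -2.4], [2.2, -3.6], [2.4, -2.2], [1.1, -1.9], [0.6, -0.9], [2.0, 1.5], [-5.6, -2.1], [-4.0, 0.6]]
wheel [ 0.58899443 -0.19237244  0.076     ]
cheekFL [ -34.4 -120.1   59. ]
cheekFR [  43.  -118.2   59. ]
cheekBL [-35.1 -82.9  59. ]
cheekBR [ 41.8 -81.6  59. ]
mark [-73.7  13.8  37. ]
ptr [-59.3  -1.6  33. ]
wheel [   3.9 -100.4   76. ]
```

Run:
```python
from fit import *
p=P['w']
W=lambda u,v,h:onz(p,(u/2.5+160,v/2.5),h)*1e3
a,b=W(267,436,.012),W(526,431,.012);print('plate',np.linalg.norm(a-b),np.arctan2(*(b-a)[1::-1]),(a+b)/2)
a,b=W(301,177,.059),W(523,171,.059);print('fence',np.linalg.norm(a-b),np.arctan2(*(b-a)[1::-1]),(a+b)/2)
a,b=W(336,412,.059),W(479,409,.059);print('cheekF',np.linalg.norm(a-b),np.arctan2(*(b-a)[1::-1]),(a+b)/2)
a,b=W(333,342,.059),W(479,340,.059);print('cheekB',np.linalg.norm(a-b),np.arctan2(*(b-a)[1::-1]),(a+b)/2)
print(W(407,380,.076))
M=cv2.Rodrigues(p['rvec'])[0];print('cam',-M.T@p['tvec'],M[2]);s=pickle.load(open('w2.pkl','rb'))[0]
print(s['ee_pos'],R.from_quat(s['orientation']).as_matrix())
for n in('scene','side'):
    q=P[n];sc={'scene':4.706,'side':4.444}[n]
    c={'scene':[(90,215),(718,370),(475,530)],'side':[(58,230),(733,297),(525,435)]}[n]
    X=[onz(q,np.array(u)/sc+[250,180],.012) for u in c]
    print(n,np.linalg.norm(X[1]-X[2]),np.linalg.norm(X[0]-X[2]),X, np.degrees(np.arccos(np.dot(X[1]-X[2],X[0]-X[2])/np.linalg.norm(X[1]-X[2])/np.linalg.norm(X[0]-X[2]))))
```

```text
plate 157.77867026037896 0.2929601837903359 [ 597.56577121 -231.01433518   12.        ]
fence 110.17431179631785 0.2979734226912152 [567.71978002 -93.34603403  59.        ]
cheekF 77.45279452636568 0.2944435806557495 [ 597.73851106 -207.73078198   59.        ]
cheekB 77.00095739205202 0.2866596766672796 [ 586.94871118 -172.39936048   59.        ]
[ 592.32631552 -189.77101642   76.        ]
cam [ 0.57592065 -0.13904409  0.46899357] [ 0.07802089 -0.28199542 -0.95623811]
[ 0.59843933 -0.21886712  0.29893587] [[-9.90343642e-04  9.62866275e-01  2.69976953e-01]
 [-7.33058354e-05  2.69977015e-01 -9.62866764e-01]
 [-9.99999507e-01 -9.73359864e-04 -1.96786303e-04]]
scene 0.1571246996837021 0.2821535579933002 [array([0.43831778, 0.01295535, 0.012     ]), array([ 0.66896683, -0.21124567,  0.012     ]), array([ 0.51879747, -0.25747699,  0.012     ])] 89.46124728740868
side 0.1551722585022118 0.2765235725772568 [array([0.43538943, 0.0079508 , 0.012     ]), array([ 0.66629452, -0.21387476,  0.012     ]), array([ 0.51702019, -0.25624932,  0.012     ])] 91.32207675625355
```

The plate turns out not to be centred on x = 0. The wheel and cheeks agree on a wheel top at about (0.592, -0.190) with yaw ≈ 0.29. The gauge blade is at zoom (258,148) and the pointer at (288,181), so about 15 mm of fence is needed. I'll go above the start of the stroke.

arm_command --rows '[{"slide": [0.02, -0.0065, -0.0145], "twist": [-1, 0, 0]}, {"slide": [0.03, -0.0065, -0.0145], "twist": [0, 0, 0]}, {"slide": [0.03, 0, 0], "twist": [0, 0, 0]}, {"slide": [0.03, 0, 0], "twist": [0, 0, 0]}, {"slide": [0.03, 0, 0], "twist": [0, 0, 0]}, {"slide": [0.03, 0, 0], "twist": [0, 0, 0]}, {"slide": [0.02, 0, 0], "twist": [0, 0, 0]}, {"slide": [0.013, 0, 0], "twist": [0, 0, 0]}, {"slide": [0, 0, 0], "twist": [0, 0, 0]}, {"slide": [0, 0, 0], "twist": [0, 0, 0]}]'

```text
time: 2.5
ee_pos: [0.5778, -0.1958, 0.0959]
orientation: [0.423, 0.567, -0.423, 0.566]
ft_force: [1.1, 0.1, 0.5]
grip_width: 0.0005
```

```bash
cat > look.py <<'E'
import sys,pickle,cv2
from h import *
from workcell import arm
n=sys.argv[1]
s=arm.observe();p=arm.camera_params("wrist");im=arm.snapshot("wrist")[:,:,::-1]
W0=np.array([.5915,-.1905,.076]);c,si=np.cos(.29),np.sin(.29)
d=s['ee_pos']-W0;print(s['time'],'ee',s['ee_pos'].round(4),'rel wheel (guide axes mm)',(np.array([c*d[0]+si*d[1],-si*d[0]+c*d[1],d[2]])*1e3).round(1),'F',s['ft_force'].round(2),'grip',round(s['grip_width'],4))
m=R.from_quat(s['orientation']).as_matrix();print('yaw',np.arctan2(m[1,1],m[0,1]),'tilt',m[:2,0].round(4))
pickle.dump((s,p),open(f'{n}.pkl','wb'));cv2.imwrite(f"pics/{n}.png",im)
if len(sys.argv)>2:
    b=list(map(int,sys.argv[2].split(',')));z=im[b[1]:b[3],b[0]:b[2]];k=min(800/z.shape[1],600/z.shape[0])
    print('k',k);cv2.imwrite(f"pics/{n}z.png",cv2.resize(z,None,fx=k,fy=k,interpolation=cv2.INTER_CUBIC))
if len(sys.argv)>3:
    cv2.imwrite(f"pics/{n}s.png",cv2.resize(arm.snapshot("side")[170:280,250:430,::-1],None,fx=4,fy=4,interpolation=cv2.INTER_CUBIC))
E
python3 look.py w3 0,0,640,400 side
```

```text
2.5 ee [ 0.5778 -0.1958  0.0959] rel wheel (guide axes mm) [-14.6  -1.2  19.9] F [1.09 0.14 0.51] grip 0.0005
yaw 0.28889618016995744 tilt [-0.0015  0.0002]
k 1.25
```

View pics/w3z.png

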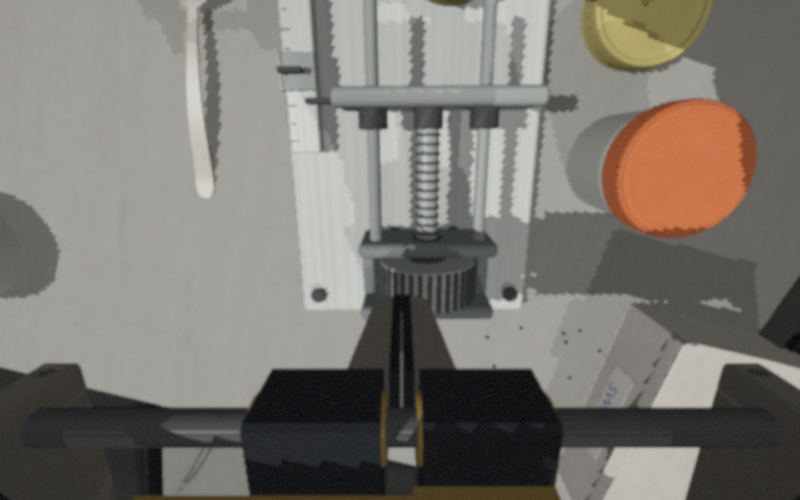

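View pics/w3s.png

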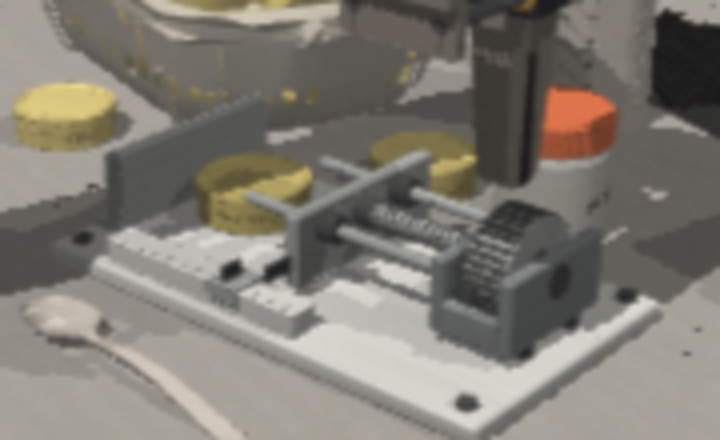

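Wrist view: pointer at (318,101), gauge blade at (292,70), and fingertip at (402,300), just above the wheel's near side. Now I'll press down about 2.7 mm and make the first stroke.

arm_command --rows '[{"slide": [0.009, 0, -0.001], "twist": [0, 0, 0]}, {"slide": [0.008, 0, 0], "twist": [0, 0, 0]}, {"slide": [0.0035, 0, 0], "twist": [0, 0, 0]}, {"slide": [0.002, 0, 0], "twist": [0, 0, 0]}, {"slide": [0, 0, 0], "twist": [0, 0, 0]}, {"slide": [0, 0, 0], "twist": [0, 0, 0]}]'

```text
time: 3.1
ee_pos: [0.5776, -0.1942, 0.0743]
orientation: [0.423, 0.567, -0.423, 0.567]
ft_force: [-2.2, 0.9, 2.7]
grip_width: 0.0005
```

arm_command --rows '[{"slide": [0, 0.003, 0], "twist": [0, 0, 0]}, {"slide": [0, 0.003, 0], "twist": [0, 0, 0]}, {"slide": [0, 0.003, 0], "twist": [0, 0, 0]}, {"slide": [0, 0.003, 0], "twist": [0, 0, 0]}, {"slide": [0, 0, 0], "twist": [0, 0, 0]}, {"slide": [0, 0, 0], "twist": [0, 0, 0]}]'

```text
time: 3.6
ee_pos: [0.5906, -0.1903, 0.0745]
orientation: [0.423, 0.567, -0.422, 0.568]
ft_force: [-0.3, 3.2, 4.8]
grip_width: 0.0007
```

```bash
python3 look.py w4 0,0,640,400 side
```

```text
3.6 ee [ 0.5906 -0.1903  0.0745] rel wheel (guide axes mm) [-0.9  0.4 -1.5] F [-0.33  3.24  4.77] grip 0.0007
yaw 0.29033360122631213 tilt [0.0022 0.0002]
k 1.25
```

View pics/w4z.png

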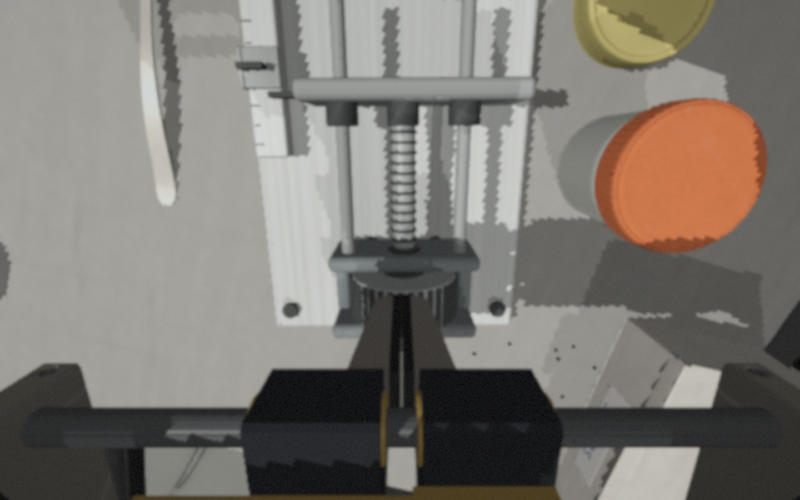

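View pics/w4s.png

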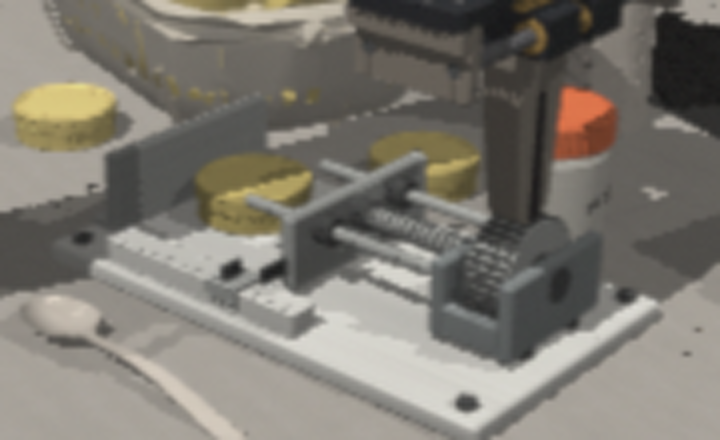

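The wheel turned: the pointer-to-blade spacing shrank and the finger is centred over the wheel (column 402 for both). I'll press 1 mm more and continue the stroke.

arm_command --rows '[{"slide": [0.001, 0.003, 0], "twist": [0, 0, 0]}, {"slide": [0, 0.003, 0], "twist": [0, 0, 0]}, {"slide": [0, 0.003, 0], "twist": [0, 0, 0]}, {"slide": [0, 0.003, 0], "twist": [0, 0, 0]}, {"slide": [0, 0.002, 0], "twist": [0, 0, 0]}, {"slide": [0, 0, 0], "twist": [0, 0, 0]}, {"slide": [0, 0, 0], "twist": [0, 0, 0]}]'

```text
time: 4.28
ee_pos: [0.6032, -0.1867, 0.0734]
orientation: [0.423, 0.567, -0.422, 0.567]
ft_force: [0.3, 2.7, 5.6]
grip_width: 0.0007
```

```bash
python3 look.py w5 150,20,310,140
```

```text
4.2833 ee [ 0.6032 -0.1867  0.0734] rel wheel (guide axes mm) [12.3  0.3 -2.6] F [0.35 2.73 5.6 ] grip 0.0007
yaw 0.28973387608626305 tilt [0.0008 0.0002]
k 5.0
```

View pics/w5z.png

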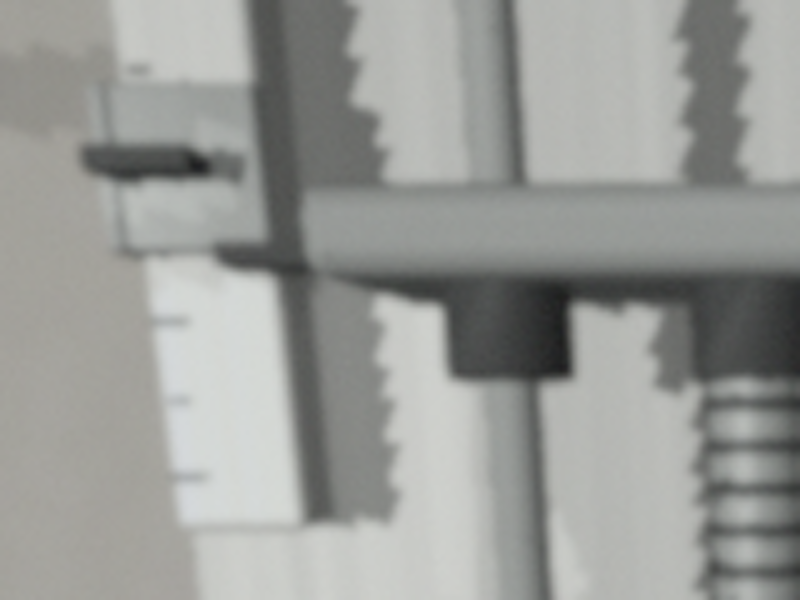

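```bash
cat > gap.py <<'E'
import sys,pickle
from h import *
n=sys.argv[1];a=list(map(float,sys.argv[2:6]));k,ox,oy=map(float,sys.argv[6:9])
p=pickle.load(open(n+'.pkl','rb'))[1];c,s=np.cos(.29),np.sin(.29)
for zm,zp in((.037,.033),(.033,.033),(.037,.037)):
    m=onz(p,(a[0]/k+ox,a[1]/k+oy),zm);t=onz(p,(a[2]/k+ox,a[3]/k+oy),zp);d=m-t
    print(zm,zp,'marker-pointer guide x,y mm',(c*d[0]+s*d[1])*1e3,(-s*d[0]+c*d[1])*1e3)
E
python3 gap.py w2 273 148 275 181 2.5 160 0
python3 gap.py w5 200 162 222 257 5 150 20
```

```text
0.037 0.033 marker-pointer guide x,y mm 0.6160327141247418 15.397204790227955
0.033 0.033 marker-pointer guide x,y mm 0.002255831859691859 15.973786977760719
0.037 0.037 marker-pointer guide x,y mm 0.0022351358494121856 15.82723631280387
0.037 0.033 marker-pointer guide x,y mm 0.14031389742290334 10.37384292581075
0.033 0.033 marker-pointer guide x,y mm -1.4155773726179381 11.013444271337821
0.037 0.037 marker-pointer guide x,y mm -1.3886656944277642 10.80406661828353
```

Spacing is now about 10.8 mm (it was 15.9), which matches 1:5. I'll lift, go back, and make the second stroke.

arm_command --rows '[{"slide": [-0.005, 0, 0], "twist": [0, 0, 0]}, {"slide": [-0.007, 0, 0], "twist": [0, 0, 0]}, {"slide": [0, -0.007, 0], "twist": [0, 0, 0]}, {"slide": [0, -0.01, 0], "twist": [0, 0, 0]}, {"slide": [0, -0.01, 0], "twist": [0, 0, 0]}, {"slide": [0, 0, 0], "twist": [0, 0, 0]}, {"slide": [0.005, 0, 0], "twist": [0, 0, 0]}, {"slide": [0.005, 0, 0], "twist": [0, 0, 0]}, {"slide": [0.002, 0, 0], "twist": [0, 0, 0]}, {"slide": [0, 0, 0], "twist": [0, 0, 0]}]'

```text
time: 5.17
ee_pos: [0.577, -0.1949, 0.0728]
orientation: [0.422, 0.567, -0.423, 0.567]
ft_force: [-2.0, -1.2, 4.6]
grip_width: 0.0002
```

arm_command --rows '[{"slide": [0, 0.003, 0], "twist": [0, 0, 0]}, {"slide": [0, 0.003, 0], "twist": [0, 0, 0]}, {"slide": [0, 0.003, 0], "twist": [0, 0, 0]}, {"slide": [0, 0.003, 0], "twist": [0, 0, 0]}, {"slide": [0, 0.003, 0], "twist": [0, 0, 0]}, {"slide": [0, 0.003, 0], "twist": [0, 0, 0]}, {"slide": [0, 0.003, 0], "twist": [0, 0, 0]}, {"slide": [0, 0.003, 0], "twist": [0, 0, 0]}, {"slide": [0, 0.002, 0], "twist": [0, 0, 0]}, {"slide": [0, 0, 0], "twist": [0, 0, 0]}]'

```text
time: 6.0
ee_pos: [0.6033, -0.1869, 0.0738]
orientation: [0.423, 0.566, -0.422, 0.568]
ft_force: [1.0, 0.8, 4.6]
grip_width: 0.0003
```

arm_command --rows '[{"slide": [0, 0, 0], "twist": [0, 0, 0]}, {"slide": [-0.005, 0, 0], "twist": [0, 0, 0]}, {"slide": [-0.007, 0, 0], "twist": [0, 0, 0]}, {"slide": [0, -0.005, 0], "twist": [0, 0, 0]}, {"slide": [0, -0.01, 0], "twist": [0, 0, 0]}, {"slide": [0, -0.01, 0], "twist": [0, 0, 0]}, {"slide": [0, 0, 0], "twist": [0, 0, 0]}, {"slide": [0, 0, 0], "twist": [0, 0, 0]}]'

```text
time: 6.67
ee_pos: [0.5765, -0.195, 0.0849]
orientation: [0.423, 0.567, -0.423, 0.566]
ft_force: [0.0, 0.2, 0.5]
grip_width: -0.0001
```

```bash
python3 look.py w6 150,0,310,120 side
```

```text
6.6667 ee [ 0.5765 -0.195   0.0849] rel wheel (guide axes mm) [-15.7  -0.1   8.9] F [0.02 0.15 0.55] grip -0.0001
yaw 0.28821268273978146 tilt [-0.001 -0.   ]
k 5.0
```

View pics/w6z.png

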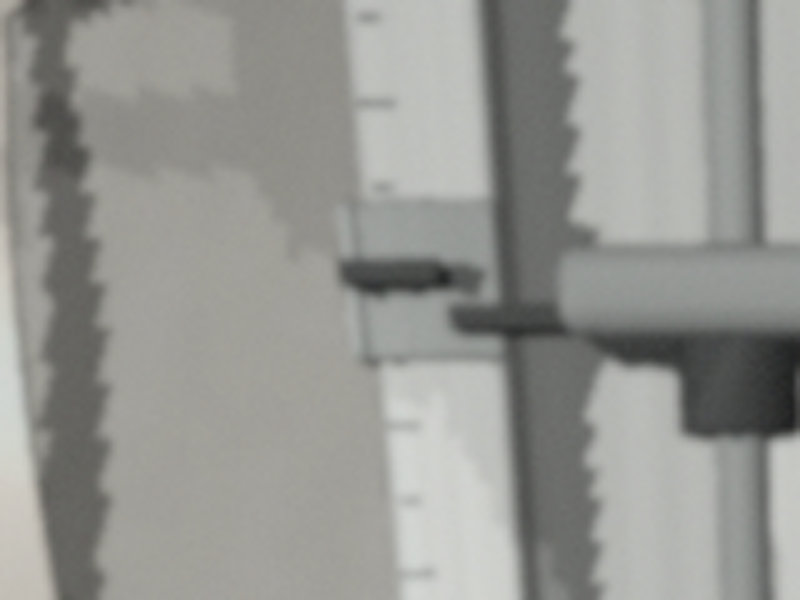

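View pics/w6s.png

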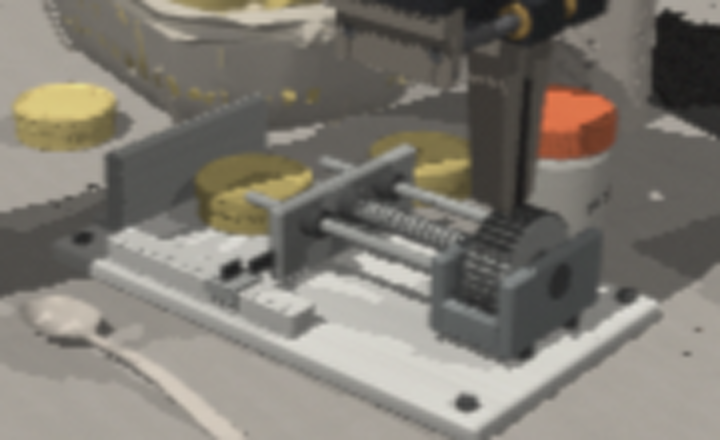

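```bash
python3 gap.py w6 440 273 455 318 5 150 0
```

```text
0.037 0.033 marker-pointer guide x,y mm -0.5661058778367876 4.8645844476160045
0.033 0.033 marker-pointer guide x,y mm -1.5584738264261953 5.483266246422466
0.037 0.037 marker-pointer guide x,y mm -1.5303909297104221 5.384460609104408
```

Remaining is about 5.2 mm, so the next stroke is 21 mm (about 4.2 mm), followed by a close look from straight above the blades.

arm_command --rows '[{"slide": [0.005, 0.002, 0], "twist": [0, 0, 0]}, {"slide": [0.005, 0, 0], "twist": [0, 0, 0]}, {"slide": [0.0018, 0, 0], "twist": [0, 0, 0]}, {"slide": [0, 0, 0], "twist": [0, 0, 0]}, {"slide": [0, 0.003, 0], "twist": [0, 0, 0]}, {"slide": [0, 0.003, 0], "twist": [0, 0, 0]}, {"slide": [0, 0.003, 0], "twist": [0, 0, 0]}, {"slide": [0, 0.003, 0], "twist": [0, 0, 0]}, {"slide": [0, 0.003, 0], "twist": [0, 0, 0]}, {"slide": [0, 0.003, 0], "twist": [0, 0, 0]}]'

```text
time: 7.6
ee_pos: [0.5972, -0.1885, 0.0737]
orientation: [0.423, 0.567, -0.423, 0.567]
ft_force: [-1.0, -0.1, 5.7]
grip_width: 0.0008
```

arm_command --rows '[{"slide": [0, 0.003, 0], "twist": [0, 0, 0]}, {"slide": [0, 0, 0], "twist": [0, 0, 0]}, {"slide": [0, 0, 0], "twist": [0, 0, 0]}, {"slide": [-0.005, 0, 0], "twist": [0, 0, 0]}, {"slide": [-0.007, 0, 0], "twist": [0, 0, 0]}, {"slide": [-0.01, -0.01, 0], "twist": [0, 0, 0]}, {"slide": [0, -0.02, -0.03], "twist": [0, 0, 0]}, {"slide": [0, -0.02, -0.03], "twist": [0, 0, 0]}, {"slide": [0, 0, 0], "twist": [0, 0, 0]}, {"slide": [0, 0, 0], "twist": [0, 0, 0]}]'

```text
time: 8.43
ee_pos: [0.5334, -0.1432, 0.0956]
orientation: [0.422, 0.568, -0.422, 0.567]
ft_force: [-0.0, -0.2, 0.7]
grip_width: 0.0004
```

```bash
python3 look.py w7 0,0,640,400
```

```text
8.4333 ee [ 0.5334 -0.1432  0.0956] rel wheel (guide axes mm) [-42.1  61.9  19.6] F [-0.03 -0.21  0.73] grip 0.0004
yaw 0.29160892774289804 tilt [-0.0012  0.0005]
k 1.25
```

View pics/w7z.png

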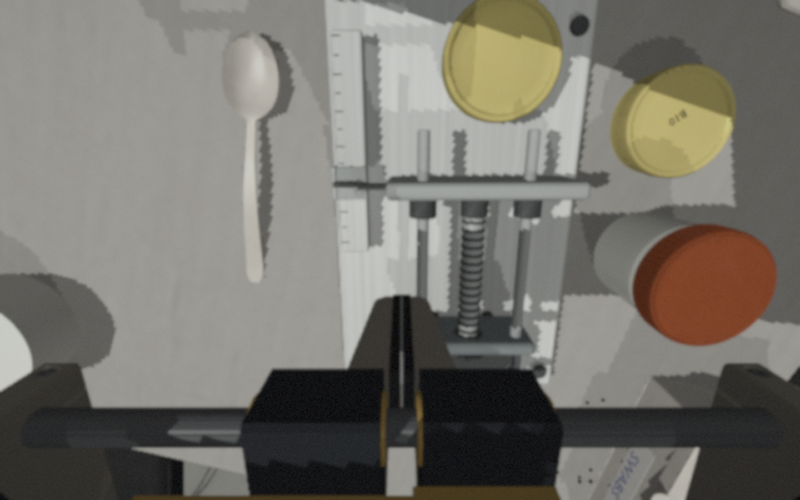

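Run:
```python
import cv2,pickle
from h import *
im=cv2.imread('pics/w7.png')[125:170,250:330];cv2.imwrite('pics/w7zz.png',cv2.resize(im,None,fx=10,fy=10,interpolation=cv2.INTER_CUBIC))
p=pickle.load(open('w7.pkl','rb'))[1];M=cv2.Rodrigues(p['rvec'])[0];C=-M.T@p['tvec'];X=onz(p,(285,148),.035);d=C-X
c,s=np.cos(.29),np.sin(.29);print('cam-blade guide',c*d[0]+s*d[1],-s*d[0]+c*d[1],d[2])
```

```text
cam-blade guide 0.02708192664131956 0.028182312677770414 0.23071091703133853
```

View pics/w7zz.png

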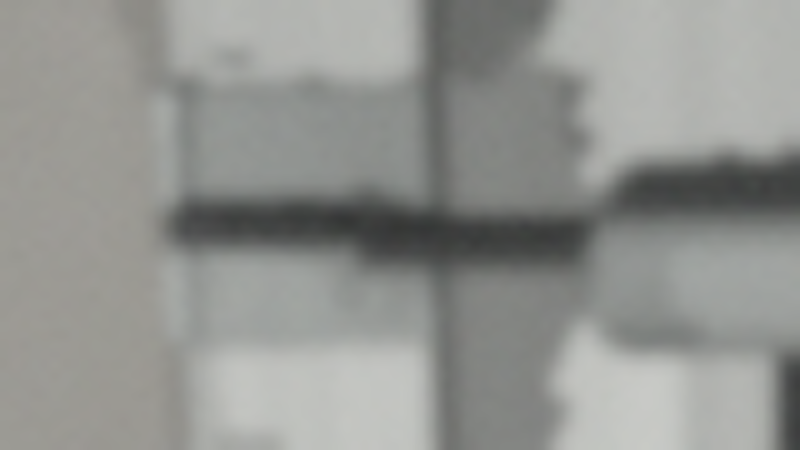

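arm_command --rows '[{"slide": [0, -0.014, 0.014], "twist": [0, 0, 0]}, {"slide": [0, -0.013, 0.014], "twist": [0, 0, 0]}, {"slide": [0.015, 0, 0], "twist": [0, 0, 0]}, {"slide": [0.013, 0, 0], "twist": [0, 0, 0]}, {"slide": [0, 0, 0], "twist": [0, 0, 0]}, {"slide": [0, 0, 0], "twist": [0, 0, 0]}, {"slide": [0, 0, 0], "twist": [0, 0, 0]}]'

```text
time: 9.07
ee_pos: [0.5178, -0.1795, 0.0677]
orientation: [0.423, 0.567, -0.423, 0.567]
ft_force: [-0.6, -0.4, 0.1]
grip_width: 0.0007
```

```bash
python3 look.py w8 290,90,370,150
python3 - <<'E'
import cv2,pickle
from h import *
im=cv2.imread('pics/w8.png');cv2.imwrite('pics/w8f.png',im)
p=pickle.load(open('w8.pkl','rb'))[1];M=cv2.Rodrigues(p['rvec'])[0];C=-M.T@p['tvec'];c,s=np.cos(.29),np.sin(.29);print(C,'axis guide',[c*M[2][0]+s*M[2][1],-s*M[2][0]+c*M[2][1],M[2][2]])
E
```

```text
9.0667 ee [ 0.5178 -0.1795  0.0677] rel wheel (guide axes mm) [-67.5  31.6  -8.3] F [-0.6  -0.38  0.06] grip 0.0007
yaw 0.289471486753184 tilt [ 0.0008 -0.0003]
k 10.0
[ 0.49369932 -0.10005964  0.23773901] axis guide [np.float64(0.0004639344668302403), np.float64(-0.2933468413795719), np.float64(-0.9560059703879672)]
```

View pics/w8z.png

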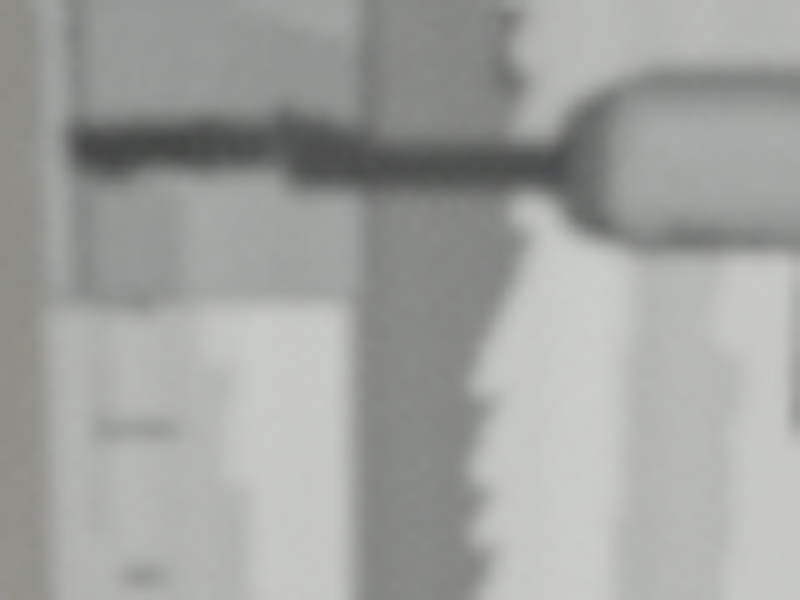

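View pics/w8f.png

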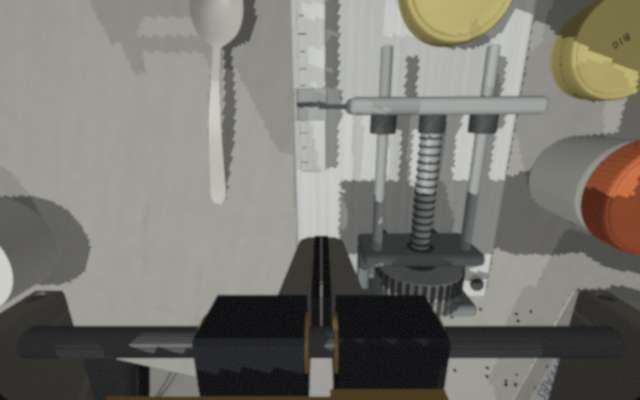

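```bash
cat > fine.py <<'E'
import sys,pickle
from h import *
n=sys.argv[1];mx0,mx1,px0,px1,y0,y1,fx0,fx1,fy0,fy1=map(int,sys.argv[2:12])
im=cv2.cvtColor(cv2.imread(f'pics/{n}.png'),cv2.COLOR_BGR2GRAY).astype(float);p=pickle.load(open(n+'.pkl','rb'))[1]
def cen(a,b):
    o=[]
    for u in range(a,b):
        col=im[y0:y1,u];w=np.clip((np.percentile(col,50)-15)-col,0,None);o.append((u,(w*np.arange(y0,y1)).sum()/w.sum()))
    return np.array(o)
m,t=cen(mx0,mx1),cen(px0,px1);print('marker rows',m[:,1].round(2),'ptr rows',t[:,1].round(2))
# yaw from the fence's near top edge (strongest gradient), z .059
e=[];g=np.abs(np.diff(cv2.GaussianBlur(im,(1,3),0),axis=0))
for u in range(fx0,fx1):
    col=g[fy0:fy1,u];i=col.argmax();w=col[max(0,i-1):i+2];e.append((u,fy0+max(0,i-1)+(w*np.arange(len(w))).sum()/w.sum()+.5))
e=np.array(e);l=np.polyfit(*e.T,1);k=abs(np.polyval(l,e[:,0])-e[:,1])<1;l=np.polyfit(*e[k].T,1)
A,B=[onz(p,(u,np.polyval(l,u)),.059) for u in(fx0,fx1)];yaw=np.arctan2(B[1]-A[1],B[0]-A[0]);print('fence edge yaw',yaw,'inliers',k.sum(),len(k))
for yw in (yaw,.29):
  for zm,zp in((.037,.037),(.037,.033),(.033,.033)):
    a=np.mean([onz(p,q,zm) for q in m],0);b=np.mean([onz(p,q,zp) for q in t],0);d=a-b
    print(round(yw,4),zm,zp,'marker-pointer y mm',((-np.sin(yw)*d[0]+np.cos(yw)*d[1])*1e3).round(2))
E
python3 fine.py w8 300 316 328 342 98 111 365 535 90 106;python3 fine.py w8 300 316 328 342 98 111 365 535 106 120
```

```text
marker rows [104.69 104.69 104.51 104.24 104.11 104.   104.   104.02 104.02 103.98
 103.93 103.93 103.9  103.98 104.02 103.97] ptr rows [106.2  106.17 106.23 106.24 106.28 106.22 106.26 106.28 106.22 106.2
 106.2  106.25 106.31 106.25]
fence edge yaw 0.2931586118599274 inliers 118 170
0.2932 0.037 0.037 marker-pointer y mm 1.33
0.2932 0.037 0.033 marker-pointer y mm 1.3
0.2932 0.033 0.033 marker-pointer y mm 1.35
0.29 0.037 0.037 marker-pointer y mm 1.27
0.29 0.037 0.033 marker-pointer y mm 1.25
0.29 0.033 0.033 marker-pointer y mm 1.3
marker rows [104.69 104.69 104.51 104.24 104.11 104.   104.   104.02 104.02 103.98
 103.93 103.93 103.9  103.98 104.02 103.97] ptr rows [106.2  106.17 106.23 106.24 106.28 106.22 106.26 106.28 106.22 106.2
 106.2  106.25 106.31 106.25]
fence edge yaw 0.2924327539576552 inliers 110 170
0.2924 0.037 0.037 marker-pointer y mm 1.32
0.2924 0.037 0.033 marker-pointer y mm 1.29
0.2924 0.033 0.033 marker-pointer y mm 1.34
0.29 0.037 0.037 marker-pointer y mm 1.27
0.29 0.037 0.033 marker-pointer y mm 1.25
0.29 0.033 0.033 marker-pointer y mm 1.3
```

About 1.4 mm is left, so roughly 7 mm of rim. I'll return to the wheel for a short stroke.

arm_command --rows '[{"slide": [-0.015, 0, 0], "twist": [0, 0, 0]}, {"slide": [-0.014, 0, 0], "twist": [0, 0, 0]}, {"slide": [0, 0.021, 0.011], "twist": [0, 0, 0]}, {"slide": [0, 0.021, 0.011], "twist": [0, 0, 0]}, {"slide": [0, 0.02, 0.0095], "twist": [0, 0, 0]}, {"slide": [0, 0, 0], "twist": [0, 0, 0]}, {"slide": [0.01, 0, 0], "twist": [0, 0, 0]}, {"slide": [0.006, 0, 0], "twist": [0, 0, 0]}, {"slide": [0, 0, 0], "twist": [0, 0, 0]}, {"slide": [0, 0, 0], "twist": [0, 0, 0]}]'

```text
time: 9.95
ee_pos: [0.5839, -0.1914, 0.0795]
orientation: [0.422, 0.568, -0.423, 0.566]
ft_force: [-0.5, -0.9, 0.6]
grip_width: 0.0003
```

Run:
```python
from workcell import arm
from h import *
s=arm.observe();d=(s['ee_pos']-[.5915,-.1905,.076])*1e3;c,i=np.cos(.29),np.sin(.29);print(c*d[0]+i*d[1],-i*d[0]+c*d[1],d[2],s['ft_force'],s['time'])
```

```text
-7.523100976420815 1.2995907399742306 3.4989705366427066 [-0.48699557 -0.94969669  0.57402822] 9.95
```

Positioned 3.5 mm above the wheel, at x = -7.5 mm. Next: press 6 mm down, stroke 7 mm, lift.

arm_command --rows '[{"slide": [0.003, 0, 0.001], "twist": [0, 0, 0]}, {"slide": [0.003, 0, 0], "twist": [0, 0, 0]}, {"slide": [0, 0, 0], "twist": [0, 0, 0]}, {"slide": [0, 0, 0], "twist": [0, 0, 0]}, {"slide": [0, 0, 0], "twist": [0, 0, 0]}]'

```text
time: 10.37
ee_pos: [0.5858, -0.1927, 0.0748]
orientation: [0.423, 0.567, -0.423, 0.567]
ft_force: [-1.9, 0.8, 3.3]
grip_width: 0.0002
```

arm_command --rows '[{"slide": [0, 0.002, 0], "twist": [0, 0, 0]}, {"slide": [0, 0.002, 0], "twist": [0, 0, 0]}, {"slide": [0, 0.002, 0], "twist": [0, 0, 0]}, {"slide": [0, 0.001, 0], "twist": [0, 0, 0]}, {"slide": [0, 0, 0], "twist": [0, 0, 0]}, {"slide": [0, 0, 0], "twist": [0, 0, 0]}, {"slide": [0, 0, 0], "twist": [0, 0, 0]}]'

```text
time: 10.95
ee_pos: [0.593, -0.1905, 0.0745]
orientation: [0.423, 0.567, -0.422, 0.567]
ft_force: [1.8, -1.2, 4.1]
grip_width: 0.0003
```

arm_command --rows '[{"slide": [-0.003, 0, 0], "twist": [0, 0, 0]}, {"slide": [-0.007, 0, 0], "twist": [0, 0, 0]}, {"slide": [-0.012, 0, 0], "twist": [0, 0, 0]}, {"slide": [0, -0.023, -0.01], "twist": [0, 0, 0]}, {"slide": [0, -0.023, -0.011], "twist": [0, 0, 0]}, {"slide": [0, -0.022, -0.01], "twist": [0, 0, 0]}, {"slide": [0.014, 0, 0], "twist": [0, 0, 0]}, {"slide": [0.014, 0, 0], "twist": [0, 0, 0]}, {"slide": [0, 0, 0], "twist": [0, 0, 0]}, {"slide": [0, 0, 0], "twist": [0, 0, 0]}]'

```text
time: 11.78
ee_pos: [0.5179, -0.1801, 0.0685]
orientation: [0.422, 0.567, -0.423, 0.567]
ft_force: [0.0, -0.6, -0.4]
grip_width: 0.0003
```

arm_command --rows '[{"slide": [0, 0, 0], "twist": [0, 0, 0]}, {"slide": [0, 0, 0], "twist": [0, 0, 0]}]'

```text
time: 11.95
ee_pos: [0.519, -0.1804, 0.0692]
orientation: [0.423, 0.567, -0.422, 0.567]
ft_force: [-0.3, -0.9, 0.7]
grip_width: 0.0004
```

```bash
python3 look.py w9 290,80,370,140
```

```text
11.95 ee [ 0.519  -0.1804  0.0692] rel wheel (guide axes mm) [-66.6  30.4  -6.8] F [-0.28 -0.88  0.69] grip 0.0004
yaw 0.28976376832699574 tilt [ 0.0013 -0.0004]
k 10.0
```

View pics/w9z.png

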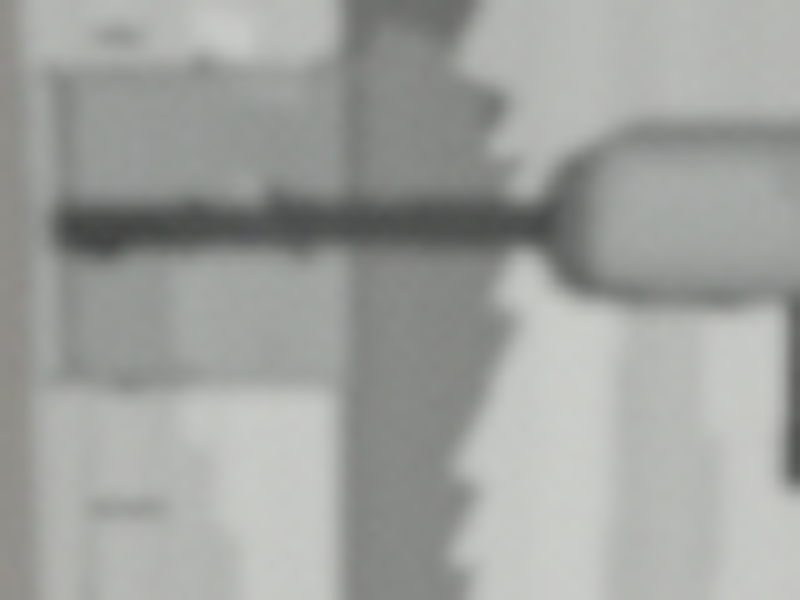

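```bash
python3 fine.py w9 301 314 327 341 96 109 365 535 88 104
```

```text
marker rows [102.7  102.46 102.29 102.22 102.21 102.23 102.18 102.08 101.93 101.96
 102.02 102.08 102.13] ptr rows [101.87 101.87 101.91 101.88 101.8  101.78 101.88 101.82 101.87 101.9
 101.95 101.93 101.89 102.  ]
fence edge yaw 0.294123931466124 inliers 116 170
0.2941 0.037 0.037 marker-pointer y mm -0.11
0.2941 0.037 0.033 marker-pointer y mm -0.18
0.2941 0.033 0.033 marker-pointer y mm -0.11
0.29 0.037 0.037 marker-pointer y mm -0.18
0.29 0.037 0.033 marker-pointer y mm -0.25
0.29 0.033 0.033 marker-pointer y mm -0.18
```

Aligned to within about 0.2 mm. I'll raise the hand clear and check the whole scene once.

arm_command --rows '[{"slide": [-0.03, 0, 0], "twist": [0, 0, 0]}, {"slide": [-0.03, 0, 0], "twist": [0, 0, 0]}, {"slide": [-0.03, 0, 0], "twist": [0, 0, 0]}, {"slide": [-0.03, 0, 0], "twist": [0, 0, 0]}, {"slide": [-0.02, 0, 0], "twist": [0, 0, 0]}, {"slide": [0, 0, 0], "twist": [0, 0, 0]}, {"slide": [0, 0, 0], "twist": [0, 0, 0]}, {"slide": [0, 0, 0], "twist": [0, 0, 0]}]'

```text
time: 12.67
ee_pos: [0.5178, -0.1801, 0.2077]
orientation: [0.422, 0.567, -0.423, 0.567]
ft_force: [-0.9, 0.7, -0.6]
grip_width: 0.0003
```

```bash
python3 look.py w10 0,0,640,400 side
python3 - <<'E'
import cv2,numpy as np
from workcell import arm
im=arm.snapshot("scene")[:,:,::-1];a=cv2.imread('pics/scene0.png')
cv2.imwrite('pics/cmp.png',cv2.resize(np.vstack([a[180:300,250:420],im[180:300,250:420]]),None,fx=2.5,fy=2.5,interpolation=cv2.INTER_CUBIC))
E
```

```text
12.6667 ee [ 0.5178 -0.1801  0.2077] rel wheel (guide axes mm) [-67.7  31.  131.7] F [-0.94  0.66 -0.63] grip 0.0003
yaw 0.28973859087504505 tilt [-0.0009  0.0002]
k 1.25
```

View pics/w10z.png

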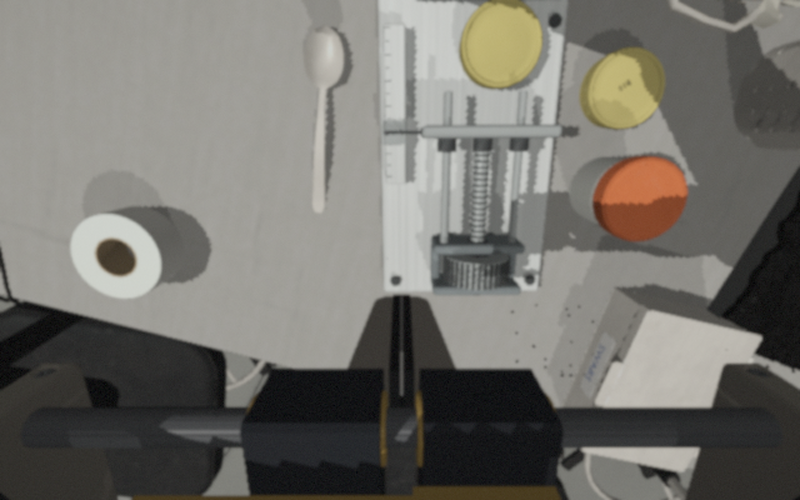

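View pics/cmp.png

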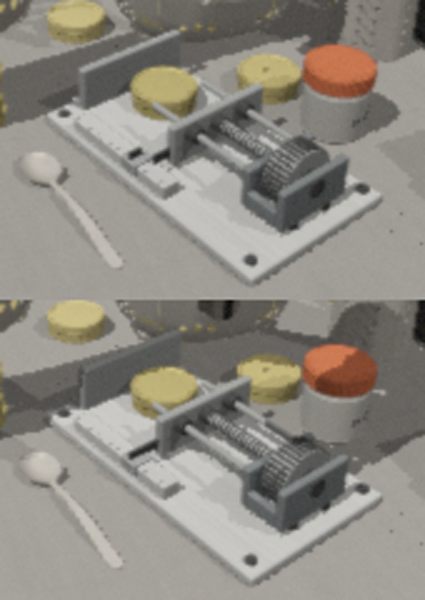

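The blades form one line (zoom row 131). Tins, jar, spoon and marker stand at the same pixels as at the start, and the hand is clear. Handing in.

```bash
python3 -c "
from workcell import arm
print(arm.finish_job())"
```

```text
the job is handed in; nothing more can be done
None
```

I set the guide with the closed fingertips on the wheel, using four strokes of about 26, 26, 21 and 7 mm. The pointer now lines up with the gauge marker, and I handed the job in at about 12.7 s with the hand about 13 cm above wheel-top height.

- **Alignment:** the last close-up from above the blades put the pointer 0.1 to 0.25 mm past the mark, depending on the blade height assumed. That is about the resolution of the picture.
- **Forces:** the contact force was about 3 to 6 N at the readings I took, with the wheel pressed 1 to 3 mm.
- **Surroundings:** in a before/after scene comparison, the tins, jar, spoon and marker sat at the same places, judged by eye.
- **Disagreement in my checks:** my first fits of the guide's pose disagreed by about 10 mm because I assumed the base plate was centred on the wheel. I used the wheel and its cheeks instead, and the finger landed centred on the wheel.

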